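Hold a spring clip gaping over the right bin card

TASK

A new slip has come for the bin that holds the brass fitting. Squeeze the orange and black spring clip wide open while it still sits on its rack, lift it off, and bring it over that bin's card so that the gaping jaws straddle the card's top edge, square to the card and well within its width, touching neither the card nor the bin. Finish while holding the clip like that, upright, still and squeezed wide open in the gripper, so that the slip can be slid in beside the card; shove no bin and leave everything else where it is.

Things in the scene. Friction and masses are not known exactly. Their poses are not given: they have to be found in the camera images.
- clip: loose A-shaped spring clip, black with orange handle ends and jaw tips, 75 g, standing upright on the rack and biting its strip. Origin on the pivot pin; z up through the two handles, x the line along which handles and jaws open and close, y along the pin. Handles above the pivot, jaws below; squeezing the handles together opens the jaws, let go it snaps shut
- clip_handles (a point): between the handles, 42 mm above the pivot, where to squeeze (axes as the clip). Handles 24 mm wide (y), 14 to 58 mm above the pivot; closed they splay, 58 mm over the outer faces near the top; fully squeezed they stand parallel, 28 mm over the outer faces, against a firm stop. It takes 4 N a side to begin, about 8 N fully open
- clip_jaws (a point): between the jaw tips, 43 mm below the pivot (axes as the clip). Jaws 22 mm wide (y), their orange tips end 50 mm below the pivot; 4 mm apart on the rack, 25 to 33 mm apart fully open (then 54 mm over their outsides)
- clip_throat (a point): underside of the solid block under the pivot, 12 mm below it (axes as the clip): a card edge can enter the jaws from below up to here, 38 mm deep
- clip_a (a joint): swing of the clip's half on its +x side, rad: 0 biting the rack's strip, 0.30 fully open (handles parallel), -0.03 shut on nothing. A spring pulls it closed
- clip_b (a joint): the same for the half on the clip's -x side; the two halves swing together by equal amounts
- rack: fixed clip rack: dark steel foot 90 (x) by 160 (y) by 10 mm with an upright aluminium strip in its middle, 4 mm thick (x), 140 mm long (y), its top edge 90 mm above the table. Origin at the centre of the underside, z up. The clip's throat sits on the strip's top edge, its pivot 102 mm above the table and its x axis across the strip
- bin_1: one of three alike clear bins, 100 (x) by 120 (y) by 55 mm high, walls and floor 4 mm, loose, 0.6 kg; origin at the centre of its underside, z up. A white card with a blue top stands upright on its -x side at x = -51.5 mm, 3 mm thick (x), 80 mm wide (y), its top edge 130 mm above the bin's underside
- bin_2: one of three alike clear bins, 100 (x) by 120 (y) by 55 mm high, walls and floor 4 mm, loose, 0.6 kg; origin at the centre of its underside, z up. A white card with a blue top stands upright on its -x side at x = -51.5 mm, 3 mm thick (x), 80 mm wide (y), its top edge 130 mm above the bin's underside
- bin_3: one of three alike clear bins, 100 (x) by 120 (y) by 55 mm high, walls and floor 4 mm, loose, 0.6 kg; origin at the centre of its underside, z up. A white card with a blue top stands upright on its -x side at x = -51.5 mm, 3 mm thick (x), 80 mm wide (y), its top edge 130 mm above the bin's underside
- card_1 (a point): middle of the top edge of the card of bin_1; its axes are the bin's
- card_2 (a point): middle of the top edge of the card of bin_2; its axes are the bin's
- card_3 (a point): middle of the top edge of the card of bin_3; its axes are the bin's
- brass_fitting: brass pipe fitting, yellow metal, standing in one of the bins: 38 mm across the foot, 44 mm high; origin at the centre of its underside. The bin that has it marks the card to go to
- caster_wheel: black caster wheel lying in another bin, 42 mm across, 22 mm high; origin at the centre of its underside
- valve_knob: red valve knob standing in another bin, 42 mm across, 30 mm high; origin at the centre of its underside
- jar: bystander: glass jar, 68 mm across, 85 mm high, off to the side; origin at the centre of its underside
- screwdriver: bystander: screwdriver lying on the table; lies along its own x
- tape_measure: bystander: yellow tape measure, 60 by 40 by 55 mm; origin at the centre of its underside
- carton: bystander: small cardboard box, 90 by 70 by 50 mm; origin at the centre of its underside

How it is judged:
On the way, in this order (a step that is already met when the one before it is completed fails the run):
1. the clip is squeezed wide open while it still sits on the rack's strip (value of joint each of clip_a, clip_b above 0.2 rad and height (world z) of clip below 0.112 m and horizontal distance between clip and rack below 0.07 m), for 0.2 s.
2. the clip, held open, straddles the top edge of the card of the bin with the brass fitting (value of joint each of clip_a, clip_b above 0.2 rad and ((horizontal distance between brass_fitting and bin_1 below 0.06 m and z of card_1 in the frame of clip between -0.044 and -0.0125 m and x of card_1 in the frame of clip between -0.009 and 0.009 m and y of card_1 in the frame of clip between -0.032 and 0.032 m and angle between the x axis of clip and the x axis of bin_1, either way round below 0.3 rad and contact force between clip and bin_1 below 0.3 N) or (horizontal distance between brass_fitting and bin_2 below 0.06 m and z of card_2 in the frame of clip between -0.044 and -0.0125 m and x of card_2 in the frame of clip between -0.009 and 0.009 m and y of card_2 in the frame of clip between -0.032 and 0.032 m and angle between the x axis of clip and the x axis of bin_2, either way round below 0.3 rad and contact force between clip and bin_2 below 0.3 N) or (horizontal distance between brass_fitting and bin_3 below 0.06 m and z of card_3 in the frame of clip between -0.044 and -0.0125 m and x of card_3 in the frame of clip between -0.009 and 0.009 m and y of card_3 in the frame of clip between -0.032 and 0.032 m and angle between the x axis of clip and the x axis of bin_3, either way round below 0.3 rad and contact force between clip and bin_3 below 0.3 N))), for 0.3 s.
At the end, for the whole second after the job is handed in: clip halves open over 0.2 rad; card top edge (bin with the brass fitting) 12.5-44 mm under the pivot, within 9 mm of the jaws' mid-plane, its middle within 32 mm sideways; square within 0.3 rad, upright within 0.25 rad, still; fingers press over 2 N, clip on bin or card under 0.3 N (all of step 2 and contact force between the fingers and clip above 2 N and linear speed of clip below 0.02 m/s and angle between clip's own z axis and vertical below 0.25 rad); the arm keeps its last pose, push and grip.
It fails at once if a bin is shoved more than 15 mm (distance of any of bin_1, bin_2, bin_3 from where it was at the start of the episode above 0.015 m).
It fails at once if a thing in a bin or a bystander is moved more than 30 mm (distance of any of brass_fitting, caster_wheel, valve_knob, jar, screwdriver, tape_measure, carton from where it was at the start of the episode above 0.03 m).
It also fails if it takes over 38 s, if anything falls off the work surface, if the arm or the gripper's body presses on something with over 40 N, if the wrist force passes 120 N, or if a joint passes its speed limit or range.

ROBOT

A 6-joint arm with a two-finger parallel gripper is mounted at the origin on the work surface. World frame = base frame: x ahead of the robot, y to its left, z up, the work surface at z = 0. Lengths are in m, angles in rad, forces in N, time in s.
With the tool pointing down it reaches from about 0.4 to 0.925 m from the base axis. Payload 12.5 kg.
Tool frame: the origin (TCP) lies midway between the tips of the shut fingers; the grasp point (between the pads) lies 19 mm behind it (ctrl.grasp_offset is the distance from the TCP to the grasp point, in m); z points along the fingers, y is the line along which they close (so a half turn about z gives the same grasp; the last joint's range is limited). The gripper opens to 95 mm and grips with 3 to 60 N. Pads are 20 mm wide; open, the fingers measure 119 mm over their backs; the gripper's body (75 mm by 180 mm) begins 59 mm behind the grasp point.
Start: joints at [-1.325, 0.491, 1.559, -0, 1.092, -0.106], TCP at [0.215, -0.587, 0.215] pointing down, gripper open.
Joint ranges: [-3.1, 3.1], [-0.84, 2.19], [0.05, 2.79], [-1.13, 4.28], [0.06, 2.93], [-2.69, 2.69]. Speed limits (rad/s): [2.22, 2.22, 2.79, 3.14, 3.14, 3.14].

INTERFACE

Orientations are given as a 3x3 rotation matrix whose columns are the frame's x, y, z axes.
In Python, from bench import ctrl gives the robot as it stands.
- The arm moves only by the shell command python3 -m handwheel 'ROWS' [OPENING]. ROWS is JSON, a list of rows, each a list of 6 numbers: the shift along the tool's x, y, z in cm, then the turn, a rotation vector about the tool's x, y, z in degrees. In form: [[dx, dy, dz, ax, ay, az], ...]. A call has 1 to 8 rows; each row shifts and turns the commanded pose from where the row before left it, along the tool's axes as they then stand; what a row does not reach is not made up. A row lasts 1/12 s, in which the tool goes at most 41.7 mm and 7.16 degrees, less where a joint would pass 70% of its speed; a pose out of reach is approached as far as the arm can. A call with a gripper value outside its range is refused whole. OPENING is the finger opening in cm, from 0 to 9.51, set as the call begins (- or left out, the last holds). The fingers move at their own pace and stop on an object; the grip force is fixed at half the most. Time passes only in rows, so rows that do not move let the fingers close. It gives the time, the measured TCP pose, the force, the opening and the grip force at its end, in the units of the state.
- ctrl.read_state(): the state, without advancing time (a new reading comes with each control period).
- ctrl.get_image(name): name is "side" or "top"; returns the picture (400x640x3 uint8, red, green, blue); there is no depth.
- ctrl.get_calibration(name): a dict with "K" (3x3 intrinsics, pixels), "D" ([k1, k2, p1, p2, k3] as OpenCV has them; the pictures are not rectified), "R" (3x3) and "t" (3): a world point X has camera coordinates R X + t. Camera axes: x right, y down, z forward; pixel columns grow to the right and rows downward; lengths in m; the calibration is good to about 2 mm. A picture is of the moment at which its call begins. get_calibration takes no time and is no camera call.
- ctrl.close_job(): hands the job in; it is judged then, once.
Trained networks look in the newest picture that a camera, given by its name, has taken for a name from the list of things; names that differ only in an ending like _2 or _b are one class to them, and where a whole thing is asked for, a point or a joint stands for the part that bears it (a point fixed in the world has none). Each returns a list of dicts, best first, with "p" (0 to 1); they miss things now and then, are a little off and sometimes report something else, mostly with a low value. They report only what shows in the picture. A call takes as long as a camera call.
- ctrl.find_in(camera, thing): "rect" ([left, top, width, height] in pixels, round what is visible of it).
The state is a dict: "clock": time; "joint_positions": joint angles; "dq": joint speeds; "joint_torque": joint torques, N m; "ee_pos": TCP position; "tool_rot": TCP orientation; "contact_force": force on the tool from outside, world axes, zero at the start; "ft_torque": the same for the moment, N m; "width": finger opening in m; "gripper_force": force on a finger pad.
Only numpy, scipy, OpenCV 4.12 (cv2) and the standard library are available. Lean on these libraries where they do the work, as an engineer would, in place of code of your own. Each camera call takes 0.05 s, during which the arm holds its last target. There are 200 camera calls.

## Working session

There is one attempt and no reset: what is moved stays moved. The work goes in short steps, Python scripts to look and compute and a shell command to move; the robot and the scene stay as the last step left them, time stands still between calls to the robot, and variables do not carry over. Pictures are saved under pics/ and viewed, at most 10 in all, crops included, and the job is handed in when it is done.

```bash
mkdir -p pics; python3 - <<'E'
from bench import ctrl
import cv2
for c in ("side","top"):
    im=ctrl.get_image(c); cv2.imwrite(f"pics/{c}0.png",im[:,:,::-1])
    k=ctrl.get_calibration(c); print(c,k)
    for n in ("clip","rack","bin_1","brass_fitting","card_1","clip_handles"):
        print(n,[(d["rect"],round(d["p"],2)) for d in ctrl.find_in(c,n)][:5])
print(ctrl.read_state())
E
```

```text
side {'K': array([[449.1613123 ,   0.        , 320.0635779 ],
       [  0.        , 449.1613123 , 195.24065361],
       [  0.        ,   0.        ,   1.        ]]), 'D': array([-0.11465685,  0.        ,  0.        ,  0.        ,  0.        ]), 'R': array([[-0.82698575, -0.56201106,  0.01543152],
       [-0.36405731,  0.51438209, -0.77644919],
       [ 0.42843534, -0.64773037, -0.6299909 ]]), 't': array([0.42197064, 0.27774022, 1.26309387])}
clip [([314.8, 205.8, 18.6, 33.1], 0.83), ([326.0, 213.7, 11.2, 28.1], 0.53), ([318.2, 203.6, 9.4, 23.0], 0.49)]
rack [([298.0, 219.1, 54.4, 48.5], 0.86)]
bin_1 [([219.5, 211.8, 48.8, 44.9], 0.94), ([311.5, 149.0, 41.1, 38.8], 0.81), ([260.5, 182.1, 44.2, 45.0], 0.6), ([317.3, 206.9, 10.9, 21.1], 0.56)]
brass_fitting [([241.2, 229.3, 6.9, 14.2], 0.51)]
card_1 [([312.2, 147.7, 42.9, 39.4], 0.97), ([216.7, 211.8, 53.0, 50.1], 0.66), ([259.1, 181.7, 45.5, 47.3], 0.56)]
clip_handles [([318.5, 205.6, 16.4, 36.6], 0.74)]
top {'K': array([[416.98591359,   0.        , 326.31894286],
       [  0.        , 416.98591359, 195.36549132],
       [  0.        ,
[... 1041 characters left out ...]
91088e-01]), 'dq': array([-9.62585684e-04, -6.92682324e-04,  5.01101509e-04, -1.87485591e-03,
       -2.97220702e-05,  6.93882139e-04]), 'joint_torque': array([-2.74487902e-04, -6.12329292e+01, -2.58395362e+01,  6.92222617e-02,
        4.46297089e-02, -3.25943074e-05]), 'ee_pos': array([ 0.21539904, -0.58672962,  0.21469415]), 'tool_rot': array([[ 9.38754979e-01,  3.44585387e-01,  4.02352414e-05],
       [ 3.44585389e-01, -9.38754967e-01, -1.45322037e-04],
       [-1.23048174e-05,  1.50286262e-04, -9.99999989e-01]]), 'contact_force': array([ 0.75206423, -0.23038524, -0.94970237]), 'ft_torque': array([ 0.00969963, -0.04789263,  0.00382665]), 'gripper_force': 0.0, 'width': 0.09499278254582592}
```

```bash
python3 - <<'E'
import cv2
a=cv2.imread("pics/top0.png")[110:260,235:445]; cv2.imwrite("pics/topc.png",cv2.resize(a,(798,570),interpolation=cv2.INTER_CUBIC))
b=cv2.imread("pics/side0.png")[135:285,205:415]; cv2.imwrite("pics/sidec.png",cv2.resize(b,(798,570),interpolation=cv2.INTER_CUBIC))
E
```

```text
(no output)
```

View pics/topc.png

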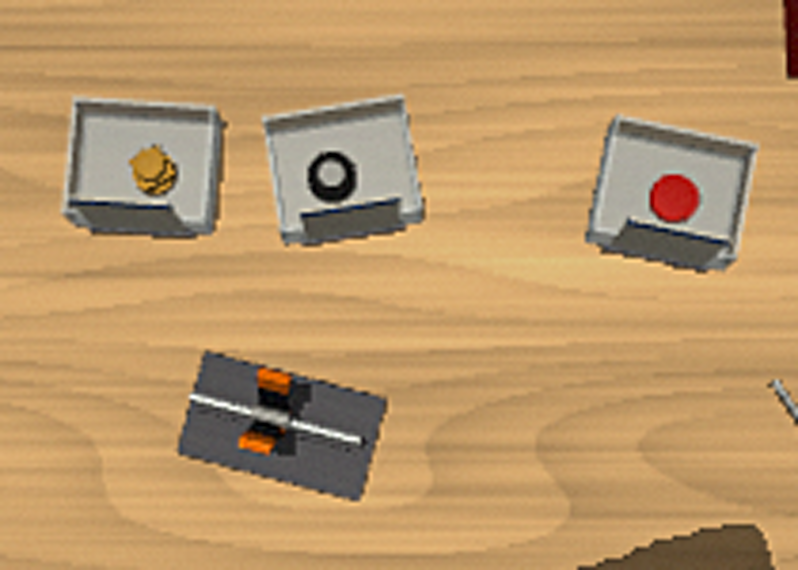

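View pics/sidec.png

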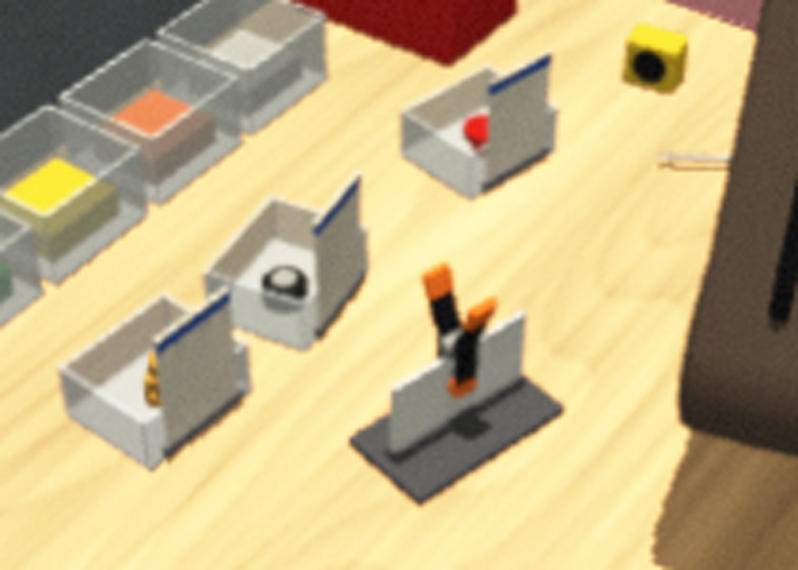

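View pics/top0.png

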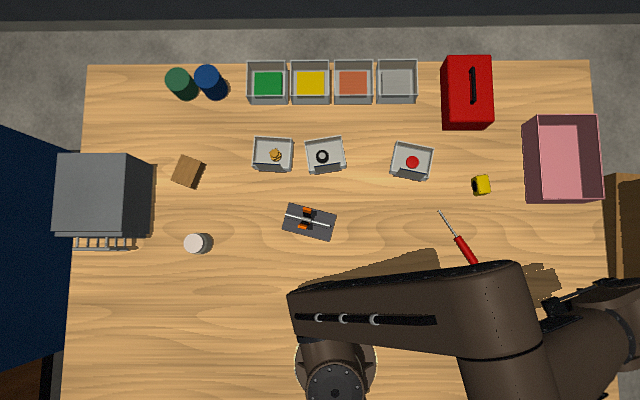

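The top view shows the fitting in the left bin, around pixel (276,155). The clip stands on the rack at about (305,219), with its x axis across the strip. I'll fit the rack and bin poses from the corners I read off the crops.

```bash
cat >h.py <<'E'
from bench import ctrl
import numpy as np, cv2
from scipy.optimize import least_squares
C={c:ctrl.get_calibration(c) for c in("side","top")}
OFF={"top":(235,110),"side":(205,135)}
def px(c,p,s=3.8): return (np.array(p,float)+.5)/s-.5+OFF[c]
def proj(c,X):
    k=C[c]; return cv2.projectPoints(np.array(X,float).reshape(-1,3),cv2.Rodrigues(k["R"])[0],k["t"],k["K"],k["D"])[0].reshape(-1,2)
def T(p,l):
    c,s=np.cos(p[2]),np.sin(p[2]); l=np.array(l,float)
    return np.c_[p[0]+c*l[:,0]-s*l[:,1],p[1]+s*l[:,0]+c*l[:,1],l[:,2]]
def fit(obs,x0):
    def r(p): return np.concatenate([(proj(c,T(p,[o[0] for o in L]))-np.array([px(c,o[1]) for o in L])).ravel() for c,L in obs.items()])
    s=least_squares(r,x0,loss="soft_l1"); print("fit",s.x.round(4),"yawdeg",np.degrees(s.x[2]).round(1),"res",r(s.x).reshape(-1,2).round(1).tolist()); return s.x
E
cat >m.py <<'E'
from h import *
# top image: right=-y, up=+x
rack=fit({"top":[((.045,.08,.01),(205,350)),((.045,-.08,.01),(387,400)),((-.045,-.08,.01),(360,500)),((-.045,.08,.01),(180,453)),((0,.07,.09),(190,397)),((0,-.07,.09),(362,440))],
 "side":[((0,.07,.09),(390,388)),((0,-.07,.09),(524,315)),((-.045,-.08,.01),(562,408)),((-.045,.08,.01),(420,500)),((.045,.08,.01),(350,440))]},[.5,0,-.2])
b=fit({"top":[((.05,.06,.055),(74,98)),((.05,-.06,.055),(220,107)),((-.05,-.06,.055),(213,232)),((-.05,.06,.055),(65,215)),((-.0515,.04,.13),(76,203)),((-.0515,-.04,.13),(170,206))],
 "side":[((-.0515,.04,.13),(157,350)),((-.0515,-.04,.13),(230,294)),((.05,.06,.055),(60,371)),((.05,-.06,.055),(165,297)),((-.05,.06,0),(150,467))]},[.7,.1,0])
# clip handle tops: closed splay +-~.027 at z .102+.058
for y0 in(0,): 
    p=fit({"top":[((.025,0,.16),(275,379)),((-.025,0,.16),(257,443))],"side":[((.025,0,.16),(437,268)),((-.025,0,.16),(484,302))]},rack)
c,s=np.cos(rack[2]),np.sin(rack[2]); d=p[:2]-rack[:2]; print("clip in rack",c*d[0]+s*d[1],-s*d[0]+c*d[1])
k=C["top"]; print("cam",-k["R"].T@k["t"])
E
python3 m.py
```

```text
fit [ 0.4316  0.0841 -0.2588] yawdeg -14.8 res [[-0.3, -0.4], [-0.0, -1.0], [-0.1, 0.1], [-1.2, -0.4], [-0.2, -0.8], [-0.5, -0.2], [1.2, 0.7], [1.1, -0.8], [2.0, -0.2], [0.5, 0.4], [-0.2, -0.7]]
fit [ 0.6477  0.2007 -0.0738] yawdeg -4.2 res [[-0.1, -0.2], [-1.0, -0.0], [-1.9, -2.0], [-0.8, -0.2], [-2.3, -1.2], [-0.2, -0.1], [1.0, -2.0], [1.2, -1.4], [0.7, -0.5], [1.1, -0.9], [1.6, 2.0]]
fit [ 0.4318  0.0866 -0.2539] yawdeg -14.5 res [[-0.5, -0.6], [-0.3, -0.4], [1.2, -0.0], [0.4, -0.3]]
clip in rack -0.0003902670578139834 0.002509175565059422
cam [ 0.33662107 -0.00524288  1.33855161]
```

```bash
python3 -m handwheel '[[2.8,-1.96,0,0,0,0],[2.8,-1.96,0,0,0,0],[2.8,-1.96,0,0,0,0],[2.8,-1.96,0,0,0,0],[2.8,-1.96,0,0,0,0],[2.8,-1.96,0,0,0,0]]' 9.5; python3 -m handwheel '[[2.8,-1.96,0,0,0,0],[2.8,-1.96,0,0,0,0],[2.8,-1.96,0,0,0,0],[2.8,-1.96,0,0,0,0],[2.8,-1.96,0,0,0,0],[2.8,-1.96,0,0,0,0]]'
python3 -m handwheel '[[0,0,0,0,0,-6.9],[0,0,0,0,0,-6.9],[0,0,0,0,0,-6.9],[0,0,0,0,0,-6.9],[0,0,0,0,0,-6.9],[0,0,0,0,0,-6.9],[0,0,0,0,0,-6.9],[0,0,0,0,0,-6.8]]'
cat >go.py <<'E'
import sys; from h import *
s=ctrl.read_state(); R=s["tool_rot"]; t=np.array(eval(sys.argv[1]))
print("clock",s["clock"],"pos",s["ee_pos"].round(4),"y-yaw",np.degrees(np.arctan2(R[1,1],R[0,1])).round(2),"tilt",np.degrees(np.arccos(-R[2,2])).round(2),"w",s["width"],s["gripper_force"])
print("tool shift cm",(100*R.T@(t-s["ee_pos"])).round(2))
E
python3 go.py '[.432,.0855,.215]'
```

```text
clock: 1.2
ee_pos: [0.3332, -0.4171, 0.2148]
tool_rot: [[0.939, 0.344, 0.0], [0.344, -0.939, -0.0], [0.0, 0.0, -1.0]]
contact_force: [0.2, 0.3, 0.5]
width: 0.0954
gripper_force: 0.0
clock: 1.7
ee_pos: [0.4505, -0.2487, 0.2149]
tool_rot: [[0.939, 0.345, 0.0], [0.345, -0.939, -0.0], [0.0, 0.0, -1.0]]
contact_force: [0.0, -0.4, 0.1]
width: 0.0949
gripper_force: 0.0
clock: 2.37
ee_pos: [0.4498, -0.2501, 0.2147]
tool_rot: [[0.249, 0.969, 0.0], [0.969, -0.249, -0.0], [-0.0, 0.0, -1.0]]
contact_force: [-0.1, 0.2, 0.6]
width: 0.0951
gripper_force: 0.0
clock 2.3667 pos [ 0.4498 -0.2501  0.2147] y-yaw -14.4 tilt 0.02 w 0.09513370802794982 0.0
tool shift cm [ 3.207e+01 -1.007e+01 -3.000e-02]
```

```bash
python3 -m handwheel '[[4,-1.26,0,0,0,0],[4,-1.26,0,0,0,0],[4,-1.26,0,0,0,0],[4,-1.26,0,0,0,0]]';python3 -m handwheel '[[4,-1.26,0,0,0,0],[4,-1.26,0,0,0,0],[4,-1.26,0,0,0,0],[3,-0.9,0,0,0,0],[1.0,-0.3,0,0,0,0],[0,0,0,0,0,-0.2]]'
python3 - <<'E'
from h import *
a=ctrl.get_image("side")[120:290,200:410,::-1]; b=ctrl.get_image("top")[110:280,235:445,::-1]
for n,i in(("s1",a),("t1",b)): cv2.imwrite(f"pics/{n}.png",cv2.resize(i,None,fx=3.5,fy=3.5,interpolation=cv2.INTER_CUBIC))
E
python3 go.py '[.432,.0855,.125]'
```

```text
clock: 2.7
ee_pos: [0.4413, -0.0822, 0.2147]
tool_rot: [[0.256, 0.967, 0.0], [0.967, -0.256, -0.0], [-0.0, 0.0, -1.0]]
contact_force: [1.4, -0.1, 0.5]
width: 0.0952
gripper_force: 0.0
clock: 3.2
ee_pos: [0.4342, 0.0848, 0.2148]
tool_rot: [[0.248, 0.969, 0.0], [0.969, -0.248, 0.0], [0.0, 0.0, -1.0]]
contact_force: [-0.4, -0.5, 0.3]
width: 0.0949
gripper_force: 0.0
clock 3.3 pos [0.4345 0.0826 0.2147] y-yaw -14.47 tilt 0.02 w 0.09517176044004894 0.0
tool shift cm [ 0.22 -0.31  8.97]
```

View pics/s1.png

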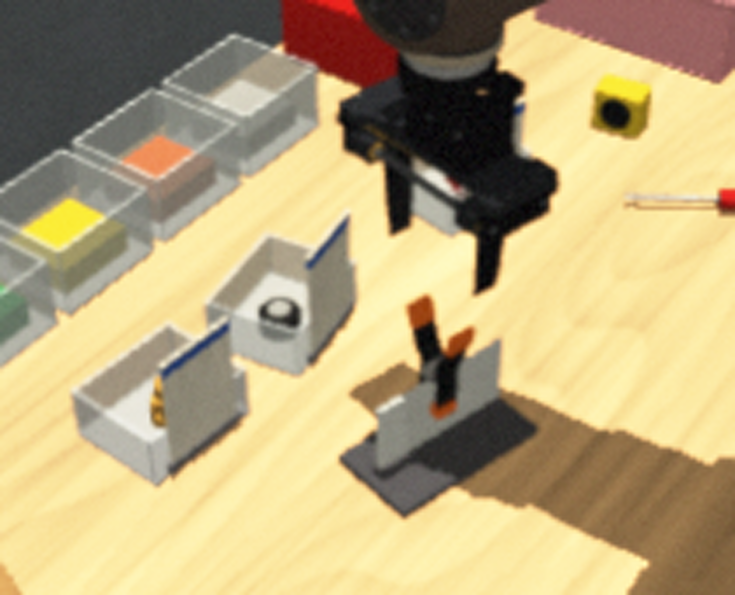

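Gripper hovers over the clip, with finger tips at crop (398,232) and (484,290). The brass bin's card top edge runs from (162,375) to (229,322). I'll check the calibration against the finger tips.

```bash
python3 - <<'E'
from h import *
p=proj("side",[[.4345,.0826,.2147]])[0]; print("tcp in crop",(p-[200,120]+.5)*3.5-.5,"seen ~",(441,261))
print("clip top mid at (.432,.0855,.16):",(proj("side",[[.432,.0855,.16]])[0]-[200,120]+.5)*3.5-.5,"seen", (441,320))
print("card ends now",[(q-[200,120]+.5)*3.5-.5 for q in proj("side",T([.6477,.2007,-.0738],[(-.0515,.04,.13),(-.0515,-.04,.13)]))])
E
```

```text
tcp in crop [445.83732539 258.78260469] seen ~ (441, 261)
clip top mid at (.432,.0855,.16): [444.7460226  313.51833309] seen (441, 320)
card ends now [array([165.65668088, 367.83018618]), array([233.39341065, 318.25981816])]
```

View pics/t1.png

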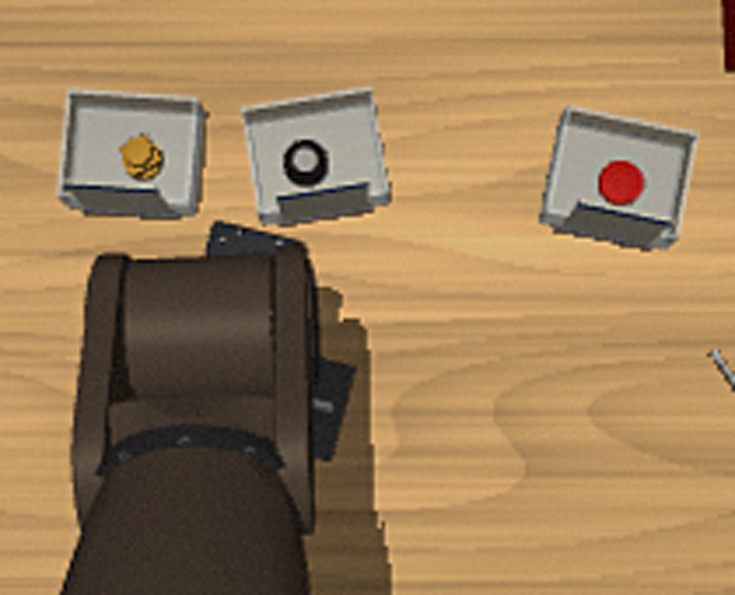

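The top view shows only the arm over the clip, with the bins undisturbed. Side calibration is about 1 px off, which is small enough. Descending.

```bash
python3 -m handwheel '[[0.25,-0.3,0,0,0,-0.2],[0,0,1,0,0,0],[0,0,1.5,0,0,0],[0,0,1.5,0,0,0],[0,0,1.5,0,0,0],[0,0,1.5,0,0,0],[0,0,1.5,0,0,0],[0,0,0.5,0,0,0]]'
python3 -m handwheel '[[0,0,0,0,0,0]]'; python3 go.py '[.432,.0855,.125]'
python3 - <<'E'
from h import *
a=ctrl.get_image("side")[170:250,280:370,::-1]; cv2.imwrite("pics/s2.png",cv2.resize(a,None,fx=6,fy=6,interpolation=cv2.INTER_CUBIC))
E
```

```text
clock: 3.97
ee_pos: [0.4315, 0.0849, 0.1231]
tool_rot: [[0.25, 0.968, -0.002], [0.968, -0.25, -0.0], [-0.001, -0.002, -1.0]]
contact_force: [0.0, 0.2, 0.6]
width: 0.0949
gripper_force: 0.0
clock: 4.05
ee_pos: [0.4318, 0.0852, 0.1238]
tool_rot: [[0.249, 0.968, -0.002], [0.968, -0.249, -0.0], [-0.001, -0.002, -1.0]]
contact_force: [-0.0, -0.4, -0.8]
width: 0.0949
gripper_force: 0.0
clock 4.05 pos [0.4318 0.0852 0.1238] y-yaw -14.43 tilt 0.12 w 0.09487980931611172 0.0
tool shift cm [ 0.04  0.01 -0.12]
```

View pics/s2.png

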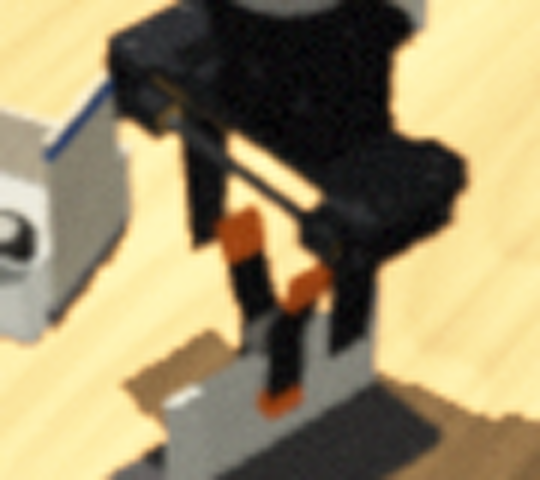

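The handles sit between the two fingers, and their orange ends are at crop (240,235) and (312,288). Closing.

```bash
python3 -m handwheel '[[0,0,0,0,0,0],[0,0,0,0,0,0],[0,0,0,0,0,0],[0,0,0,0,0,0],[0,0,0,0,0,0],[0,0,0,0,0,0],[0,0,0,0,0,0],[0,0,0,0,0,0]]' 0; python3 -m handwheel '[[0,0,0,0,0,0],[0,0,0,0,0,0],[0,0,0,0,0,0],[0,0,0,0,0,0],[0,0,0,0,0,0],[0,0,0,0,0,0],[0,0,0,0,0,0],[0,0,0,0,0,0]]'
python3 - <<'E'
from h import *
a=ctrl.get_image("side")[170:250,280:370,::-1]; cv2.imwrite("pics/s3.png",cv2.resize(a,None,fx=6,fy=6,interpolation=cv2.INTER_CUBIC))
E
```

```text
clock: 4.77
ee_pos: [0.4327, 0.0861, 0.1252]
tool_rot: [[0.248, 0.969, 0.002], [0.969, -0.248, -0.0], [0.0, 0.002, -1.0]]
contact_force: [0.4, 0.0, 9.0]
width: 0.0472
gripper_force: 6.0
clock: 5.43
ee_pos: [0.4326, 0.0862, 0.1254]
tool_rot: [[0.248, 0.969, 0.002], [0.969, -0.248, 0.0], [0.0, 0.002, -1.0]]
contact_force: [-1.3, -0.3, 11.5]
width: 0.0273
gripper_force: 30.0
```

View pics/s3.png

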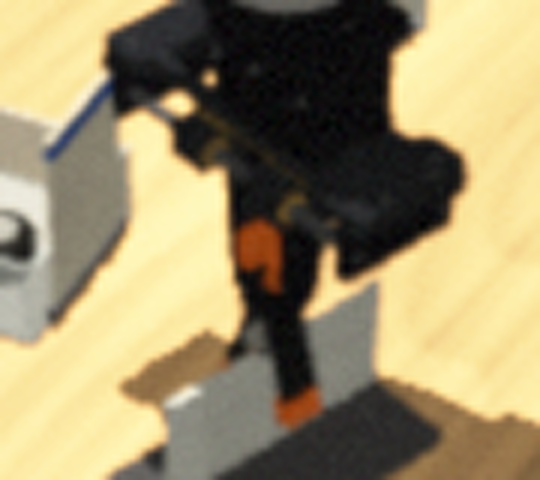

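Width is 27 mm at 30 N, so the clip is fully squeezed and still on the strip. Its near jaw tip at crop (298,405) has swung off the strip. Lifting.

```bash
python3 -m handwheel '[[0,0,-0.5,0,0,0],[0,0,-1.2,0,0,0],[0,0,-1.7,0,0,0],[0,0,-2,0,0,0],[0,0,-2,0,0,0],[0,0,-2,0,0,0],[0,0,-2,0,0,0],[0,0,-1,0,0,0]]'; python3 -m handwheel '[[0,0,0,0,0,0],[0,0,0,0,0,0]]'
python3 - <<'E'
from h import *
for c in ("side","top"):
    ctrl.get_image(c); print(c,[(d["rect"],round(d["p"],2)) for d in ctrl.find_in(c,"clip_jaws")][:2])
a=ctrl.get_image("side")[110:270,200:380,::-1]; cv2.imwrite("pics/s4.png",cv2.resize(a,None,fx=3.7,fy=3.7,interpolation=cv2.INTER_CUBIC))
b=[.6477,.2007,-.0738]
print("card mid",T(b,[(-.0515,0,.13)]))
E
python3 go.py '[.596,.2045,.245]'
```

```text
clock: 6.15
ee_pos: [0.4324, 0.0862, 0.2509]
tool_rot: [[0.248, 0.969, 0.002], [0.969, -0.248, 0.0], [0.001, 0.002, -1.0]]
contact_force: [0.7, 0.3, -1.3]
width: 0.0272
gripper_force: 30.0
clock: 6.32
ee_pos: [0.4319, 0.0861, 0.2486]
tool_rot: [[0.248, 0.969, 0.0], [0.969, -0.248, -0.0], [0.0, 0.0, -1.0]]
contact_force: [-0.9, -0.5, -1.1]
width: 0.0268
gripper_force: 30.0
side [([319.1, 170.9, 17.4, 37.1], 0.59)]
top []
card mid [[0.59634018 0.20449725 0.13      ]]
clock 6.5667 pos [0.4319 0.086  0.2478] y-yaw -14.35 tilt 0.09 w 0.02725887466558993 29.994151890277863
tool shift cm [15.54 12.97  0.26]
```

View pics/s4.png

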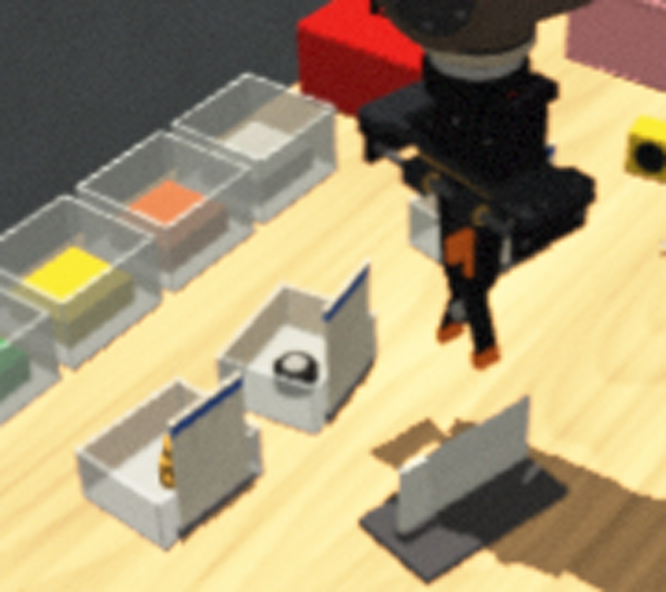

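Clip is held upright and open, with jaw tips at crop (450,332) and (486,358). Moving over the card, rotating square, and refitting the bin with the side-camera bias corrected.

```bash
python3 -m handwheel '[[1,0.8,0,0,0,0],[2,1.7,0,0,0,0],[2.5,2.1,0,0,0,0],[2.5,2.1,0,0,0,0],[2.5,2.1,0,0,0,0],[2.5,2.1,0,0,0,0],[1.7,1.4,0,0,0,0],[0.8,0.6,0,0,0,0]]'; python3 -m handwheel '[[0,0,0,0,0,-2.5],[0,0,0,0,0,-2.6],[0,0,0,0,0,-2.6],[0,0,0,0,0,-2.5],[0,0,0,0,0,0],[0,0,0,0,0,0]]'
python3 - <<'E'
from h import *
o=px
import h
h.px=lambda c,p:o(c,p)+((1.3,-.6) if c=="side" else (0,0))
b=fit({"top":[((.05,.06,.055),(74,98)),((.05,-.06,.055),(220,107)),((-.05,.06,.055),(65,215)),((-.0515,.04,.13),(76,203)),((-.0515,-.04,.13),(170,206))],
 "side":[((-.0515,.04,.13),(157,350)),((-.0515,-.04,.13),(230,294)),((.05,.06,.055),(60,371)),((.05,-.06,.055),(165,297)),((-.05,.06,0),(150,467))]},[.65,.2,-.07])
print("card",T(b,[(-.0515,0,.13)]))
a=ctrl.get_image("side")[130:270,200:340,::-1]; cv2.imwrite("pics/s5.png",cv2.resize(a,None,fx=4.2,fy=4.2,interpolation=cv2.INTER_CUBIC))
E
python3 go.py '[.596,.2045,.181]'
```

```text
clock: 7.23
ee_pos: [0.5976, 0.2064, 0.2472]
tool_rot: [[0.247, 0.969, -0.001], [0.969, -0.247, -0.0], [-0.0, -0.001, -1.0]]
contact_force: [-0.1, -0.6, -0.4]
width: 0.0269
gripper_force: 30.0
clock: 7.73
ee_pos: [0.5953, 0.2044, 0.2483]
tool_rot: [[0.074, 0.997, -0.0], [0.997, -0.074, -0.0], [-0.0, -0.0, -1.0]]
contact_force: [0.4, -0.2, -1.4]
width: 0.0273
gripper_force: 30.0
fit [ 0.6471  0.1994 -0.0743] yawdeg -4.3 res [[0.3, 0.0], [-0.6, 0.1], [-0.4, 0.0], [-1.8, -1.0], [0.2, 0.1], [0.2, -1.6], [0.3, -1.0], [-0.1, -0.1], [0.2, -0.5], [0.8, 2.5]]
card [[0.59576976 0.20323048 0.13      ]]
clock 7.7833 pos [0.5954 0.2043 0.2484] y-yaw -4.24 tilt 0.02 w 0.0271615735555593 29.994091987609863
tool shift cm [0.02 0.06 6.74]
```

View pics/s5.png

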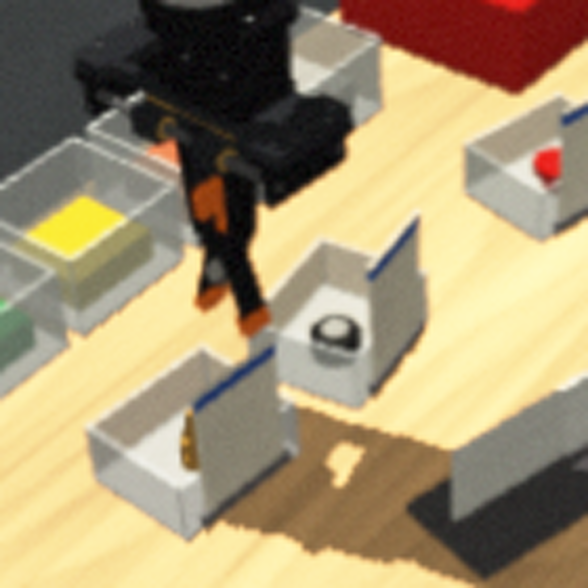

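The open jaws hang directly above the brass bin's card. The tips are at crop (211,298) and (254,320), and the card's top middle is at (235,380), which matches the fit to about 2 mm. Lowering.

```bash
python3 -m handwheel '[[0,0.05,0.5,0,0,0],[0,0,1,0,0,0],[0,0,1,0,0,0],[0,0,1,0,0,0],[0,0,0.5,0,0,0],[0,0,0,0,0,0]]'; python3 -m handwheel '[[0,0,0.4,0,0,0],[0,0,0.7,0,0,0],[0,0,0.7,0,0,0],[0,0,0.5,0,0,0],[0,0,0.3,0,0,0],[0,0,0,0,0,0],[0,0,0,0,0,0],[0,0,0,0,0,0]]'
python3 - <<'E'
from h import *
a=ctrl.get_image("side")[165:245,210:300,::-1]; b=ctrl.get_image("top")[120:200,240:330,::-1]
cv2.imwrite("pics/s6.png",cv2.resize(np.hstack([a,b]),None,fx=4.4,fy=4.4,interpolation=cv2.INTER_CUBIC))
E
python3 go.py '[.5958,.204,.181]'
```

```text
clock: 8.28
ee_pos: [0.5954, 0.2041, 0.2067]
tool_rot: [[0.072, 0.997, -0.003], [0.997, -0.072, -0.001], [-0.001, -0.003, -1.0]]
contact_force: [0.2, 0.5, -0.6]
width: 0.0273
gripper_force: 30.0
clock: 8.95
ee_pos: [0.5961, 0.2043, 0.1829]
tool_rot: [[0.072, 0.997, 0.0], [0.997, -0.072, 0.0], [0.0, 0.0, -1.0]]
contact_force: [0.7, -0.4, -1.2]
width: 0.0271
gripper_force: 30.0
clock 9.05 pos [0.5961 0.2043 0.1829] y-yaw -4.15 tilt 0.03 w 0.027462925768067612 29.994108974933624
tool shift cm [-0.03 -0.03  0.19]
```

View pics/s6.png

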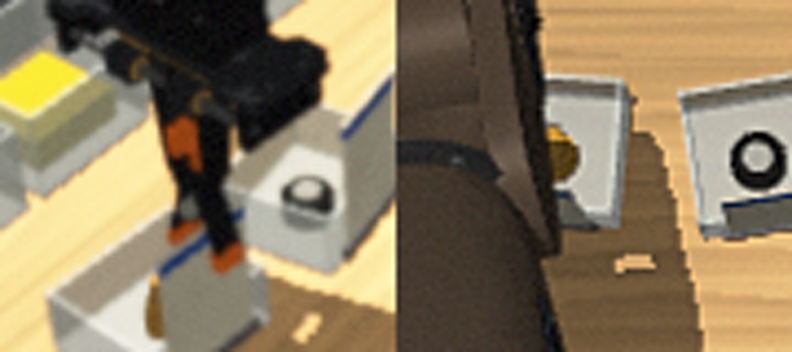

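```bash
python3 - <<'E'
from h import *
f=lambda X:((proj("side",X)-[210,165]+.5)*4.4-.5).round(0).tolist()
c=[.5961,.2043,-.0724]
print("tips pred",f(T(c,[(-.021,.011,.113),(.021,.011,.113)])),"seen",(226,260),(182,235))
print("card pred",f(T([.5958,.2035,-.0743],[(0,.04,.13),(0,-.04,.13)])),"seen",(161,275),(243,212))
print("mm x",f(T(c,[(0,0,.13),(.01,0,.13)])),"y",f(T(c,[(0,.01,.13)])))
E
```

```text
tips pred [[221.0, 274.0], [176.0, 247.0]] seen (226, 260) (182, 235)
card pred [[166.0, 264.0], [251.0, 202.0]] seen (161, 275) (243, 212)
mm x [[208.0, 233.0], [197.0, 226.0]] y [[198.0, 241.0]]
```

Jaws straddle the card: near tip in front at (226,260), far tip behind at (182,235). The projections disagree by a few mm, so I'll measure numerically from blue and orange segmentation, without more pictures.

```bash
cat >seg.py <<'E'
from h import *
def back(c,uv,z):
    k=C[c]; n=cv2.undistortPoints(np.array(uv,float).reshape(-1,1,2),k["K"],k["D"]).reshape(-1,2)
    o=-k["R"].T@k["t"]; d=np.c_[n,np.ones(len(n))]@k["R"]; return o+d*((z-o[2])/d[:,2])[:,None]
def blue(im,c,x0,x1,y0,y1):
    h=cv2.cvtColor(im[y0:y1,x0:x1],cv2.COLOR_BGR2HSV); m=(h[...,0]>100)&(h[...,0]<130)&(h[...,1]>90)
    pts=[]
    for j in range(m.shape[1]):
        r=np.flatnonzero(m[:,j])
        if len(r): pts.append((x0+j,y0+r[0]-.5,len(r)))
    return np.array(pts)
if __name__=="__main__":
    top=cv2.imread("pics/top0.png"); side=cv2.imread("pics/side0.png"); now=ctrl.get_image("side")[:,:,::-1].copy(); cv2.imwrite("pics/raw7.png",now)
    for n,c,im,roi in(("top0","top",top,(248,290,155,175)),("side0","side",side,(240,270,205,235)),("now","side",now,(240,270,205,235))):
        p=blue(im,c,*roi); print(n,p.tolist())
        if len(p): print((back(c,p[:,:2],.13)[:,:2]*1000).round(1).tolist())
    h=cv2.cvtColor(now,cv2.COLOR_BGR2HSV); m=((h[...,0]>3)&(h[...,0]<14)&(h[...,1]>170)&(h[...,2]>90)).astype(np.uint8)
    m[:, :230]=0; m[:,285:]=0; m[:180]=0; m[235:]=0
    n,l,s,ce=cv2.connectedComponentsWithStats(m); print([(s[i].tolist(),ce[i].round(1).tolist()) for i in range(1,n) if s[i,4]>5])
E
python3 seg.py
```

```text
top0 [[254.0, 162.5, 1.0], [255.0, 162.5, 1.0], [256.0, 162.5, 1.0], [257.0, 162.5, 1.0], [258.0, 162.5, 1.0], [259.0, 162.5, 1.0], [260.0, 162.5, 1.0], [261.0, 162.5, 1.0], [262.0, 162.5, 1.0], [263.0, 162.5, 1.0], [268.0, 163.5, 1.0], [269.0, 163.5, 1.0], [270.0, 163.5, 1.0], [271.0, 163.5, 1.0], [272.0, 163.5, 1.0], [273.0, 163.5, 1.0], [274.0, 163.5, 1.0], [275.0, 163.5, 1.0], [276.0, 163.5, 1.0], [277.0, 163.5, 1.0], [278.0, 163.5, 1.0]]
[[597.4, 239.5], [597.4, 236.6], [597.4, 233.6], [597.4, 230.6], [597.4, 227.6], [597.4, 224.6], [597.4, 221.6], [597.3, 218.7], [597.3, 215.7], [597.3, 212.7], [594.2, 197.8], [594.2, 194.8], [594.2, 191.8], [594.2, 188.8], [594.2, 185.9], [594.2, 182.9], [594.2, 179.9], [594.1, 176.9], [594.1, 174.0], [594.1, 171.0], [594.1, 168.0]]
side0 [[247.0, 225.5, 1.0], [248.0, 224.5, 2.0], [249.0, 223.5, 2.0], [250.0, 222.5, 2.0], [251.0, 222.5, 2.0], [252.0, 221.5, 1.0], [253.0, 220.5, 2.0], [254.0, 220.5, 1.0], [255.0, 219.5, 1.0], [256.0, 218.5, 2.0], [257.0, 217.5, 2.0], [258.0, 217.5, 1.0], [259.0, 216.5, 1.0], [260.0, 215.5, 2.0], [261.0, 214.5, 
[... 340 characters left out ...]
, [593.5, 175.3]]
now [[247.0, 224.5, 2.0], [248.0, 223.5, 3.0], [249.0, 223.5, 2.0], [250.0, 222.5, 2.0], [251.0, 221.5, 2.0], [252.0, 220.5, 3.0], [253.0, 220.5, 2.0], [254.0, 219.5, 2.0], [255.0, 218.5, 3.0], [256.0, 218.5, 2.0], [257.0, 217.5, 2.0], [258.0, 212.5, 1.0], [262.0, 213.5, 1.0], [263.0, 212.5, 2.0], [264.0, 212.5, 1.0]]
[[599.9, 243.6], [600.3, 238.7], [598.0, 237.1], [598.5, 232.2], [598.9, 227.3], [599.4, 222.4], [597.0, 220.7], [597.5, 215.8], [597.9, 210.8], [595.5, 209.1], [596.0, 204.1], [607.9, 185.5], [595.4, 182.1], [595.9, 177.0], [593.5, 175.3]]
[([247, 192, 9, 12, 64], [251.2, 196.5]), ([248, 215, 8, 5, 18], [251.2, 216.9]), ([258, 220, 7, 7, 26], [261.3, 223.2])]
```

Both cameras put the card's top edge at x ≈ 0.596, y ≈ 0.206, against the clip at (0.596, 0.204). The fit is centred. I'll lower 4 mm for depth margin, settle, and hand in.

```bash
python3 -m handwheel '[[0.1,0,0.2,0,0,0],[0,0,0.2,0,0,0],[0,0,0,0,0,0],[0,0,0,0,0,0],[0,0,0,0,0,0],[0,0,0,0,0,0],[0,0,0,0,0,0],[0,0,0,0,0,0]]'; python3 go.py '[.596,.206,.179]'; python3 seg.py | tail -1
python3 -c "
from bench import ctrl
print(ctrl.close_job())"
```

```text
clock: 9.77
ee_pos: [0.5961, 0.2052, 0.1786]
tool_rot: [[0.072, 0.997, 0.0], [0.997, -0.072, -0.0], [-0.0, 0.0, -1.0]]
contact_force: [0.1, 0.2, -2.2]
width: 0.027
gripper_force: 30.0
clock 9.7667 pos [0.5961 0.2052 0.1786] y-yaw -4.15 tilt 0.01 w 0.027022045805103877 29.994135797023773
tool shift cm [ 0.08 -0.02 -0.04]
[([248, 193, 7, 12, 59], [251.3, 197.7]), ([248, 217, 6, 4, 10], [250.5, 218.2]), ([258, 222, 7, 6, 27], [261.0, 224.4])]
the job is handed in; nothing more can be done
None
```

I handed the job in at about 9.8 s with the clip held upright and squeezed open (27 mm, 30 N), its jaws straddling the brass-fitting bin's card about centred by measurement; the hand-in returned no verdict.

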